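# Unlock a height gauge and gauge a pipe spacer

## Task

The height gauge on the ledge is locked by its transit pin: draw the pin straight out of its bore and park it in the open-topped notch at the side of the gauge, handle upright, and let go of it. Then press the gauge's sprung cap down gently until the foot sits on the blue spacer under it, hold it there for at least half a second, and let the slide spring back up. Leave the spacers, thermostat base, sensor puck and immersion pocket where they are.

Things in the scene. Friction and masses are not known exactly. Their poses are not given: they have to be found in the camera images.
- gauge: Height gauge bolted to the ledge: aluminium column 112 mm tall, dark base plate. Origin: on the ledge under the slide; z up, y towards the arm with foot and cap, x away from the pin's handle (draw the pin to -x); yawed up to 20 degrees. Front plate 40 mm wide, 98 mm tall, its face at x = -36 mm. Notch block (36 mm wide, 60 mm tall) on the -y side, centred at y = -65 mm.
- gauge_bore (a point): Centre line of the locking pin's bore at the front face of the gauge's front plate, 75 mm above the ledge. The bore is square, runs along the gauge's x axis, 12 mm wide, and goes through front plate (16 mm) and slide; axes as the gauge.
- gauge_notch (a point): Middle of the parking notch's floor at the notch block's front face, 45 mm above the ledge; axes as the gauge. The notch is a channel along x, 16 mm wide, 15 mm deep, open at the top and both ends, from x = 0 to +32 mm. A parked pin's origin lies at about x -4, y 0, z +5 mm from here.
- pin: Transit pin, 70 g: 10 mm square steel shank along its +x, 50 mm long ahead of a 16 mm square collar; black upright handle 20 mm (x) by 12 mm (y), from 6 mm below to 45 mm above the shank's axis, centred at x = -26 mm. Origin: on the shank's axis at the collar's front face; z up. Starts home in the bore, collar on the front plate. Grip the handle from above, across y.
- pin_grip (a point): Point to grip on the pin's handle: middle of the handle, 30 mm above the shank's axis, 15 mm below the handle's top (26 mm behind the pin's origin).
- pin_tip (a point): Tip of the pin's shank, 50 mm ahead of the pin's origin along +x.
- gauge_slide (a joint): Travel of the gauge's slide in m: 0 is up (where its soft spring holds it), grows to 0.036 as it is pressed down. With the 26 mm spacer under the foot it touches at 0.024, with the 18 mm spacer at 0.032. The pin, while in the bore, stops it after about 3 mm.
- gauge_foot: The gauge's foot: horizontal steel disc 28 mm across under the slide's arm, 60 mm to the +y side of the column. Origin: centre of its underside, 50 mm above the ledge when the slide is up.
- cap_top (a point): Centre of the top of the black round press cap (30 mm across), straight above the foot, 96 mm above the ledge when up. The cap itself is sprung: it gives up to 12 mm (about 2 to 10 N) relative to the slide, so press it 24 to 32 mm plus 2 to 10 mm, 5 to 10 N in all.
- spacer_low: Blue nylon pipe spacer ring, 46 mm outside, 16 mm hole, 18 mm tall, lying flat on the ledge. Origin: centre of underside. Either this one or the high one is under the foot; the other lies beside.
- spacer_high: Blue nylon pipe spacer ring, 46 mm outside, 16 mm hole, 26 mm tall, lying flat. Origin: centre of underside.
- thermostat_base: Black plastic thermostat base, 84 x 84 x 22 mm, a bystander. Origin: centre of underside.
- sensor_puck: White sensor puck, 50 mm across, 18 mm tall, a bystander. Origin: centre of underside.
- pocket: Stainless immersion pocket standing on its 36 mm collar, 74 mm tall, a bystander. Origin: centre of underside.

How it is judged (in metres and radians):
On the way, in this order (a step that is already met when the one before it is completed fails the run):
1. The pin is drawn out: its tip is at least 3 mm in front of the bore's mouth (x of pin_tip in the frame of gauge_bore below -0.003 m), for 0.1 s.
2. Pin parked and let go: shank on the notch floor (within 3 mm), along it within 11 degrees, handle upright within 17, collar from 12 mm before to 5 mm past the block's front face (x of pin in the frame of gauge_notch between -0.012 and 0.005 m and y of pin in the frame of gauge_notch between -0.005 and 0.005 m and z of pin in the frame of gauge_notch between 0.002 and 0.009 m and angle between the x axis of pin and the x axis of gauge, either way round below 0.2 rad and angle between pin's own z axis and vertical below 0.3 rad and x of pin_tip in the frame of gauge_notch above 0.03 m and contact force between the fingers and pin below 0.1 N), for 0.3 s.
3. With the pin parked, the gauge's foot is pressed on the spacer under it with more than 1 N for half a second (all of step 2 and (contact force between gauge_foot and spacer_low above 1 N or contact force between gauge_foot and spacer_high above 1 N) and value of joint gauge_slide above 0.02 m), for 0.5 s.
At the end, for the whole second after the job is handed in: The pin rests still in the notch, as when parked (within 5 mm sideways, shank on the floor, handle upright within 17 degrees); the gauge's slide has sprung back to within 6 mm of its upper end; the robot touches nothing (all of step 2 and value of joint gauge_slide below 0.006 m and contact force between each of the arm, the fingers and anything else below 0.1 N and linear speed of pin below 0.02 m/s).
It fails at once if The foot presses on a spacer with more than 35 N (contact force between gauge_foot and spacer_low above 35 N or contact force between gauge_foot and spacer_high above 35 N).
It fails at once if Either spacer is shifted by more than 15 mm (distance of any of spacer_low, spacer_high from where it was at the start of the episode above 0.015 m).
It fails at once if The thermostat base is shifted by more than 20 mm or tipped by more than 20 degrees (distance of thermostat_base from where it was at the start of the episode above 0.02 m or angle between thermostat_base's own z axis and vertical above 0.35 rad).
It fails at once if The sensor puck is shifted by more than 20 mm or tipped by more than 20 degrees (distance of sensor_puck from where it was at the start of the episode above 0.02 m or angle between sensor_puck's own z axis and vertical above 0.35 rad).
It fails at once if The immersion pocket is shifted by more than 20 mm or tipped by more than 20 degrees (distance of pocket from where it was at the start of the episode above 0.02 m or angle between pocket's own z axis and vertical above 0.35 rad).
It also fails if it takes over 51 s, if anything falls off the work surface, if the arm or the gripper's body presses on something with over 40 N, if the wrist force passes 120 N, or if a joint passes its speed limit or range.

## Robot

A 6-joint arm with a two-finger parallel gripper is mounted at the origin on the work surface. World frame = base frame: x ahead of the robot, y to its left, z up, the work surface at z = 0. Lengths are in mm, angles in rad, forces in N, time in s.
With the tool pointing down it reaches from about 325 to 900 mm from the base axis. Payload 6.1 kg.
Tool frame: the origin (TCP) lies on the front face of the gripper's body, between the roots of the fingers; the fingertips stand 73 mm ahead of it and the grasp point (between the pads) lies 54 mm ahead of it; z points along the fingers, y is the line along which they close (so a half turn about z gives the same grasp; the last joint's range is limited). The gripper opens to 85 mm and grips with 20 to 120 N. Pads are 22 mm wide; open, the fingers measure 114 mm over their backs; the gripper's body (76 mm by 85 mm) begins 54 mm behind the grasp point. The pads swing forward as they close: fully open they stand 13 mm farther back than shut.
Start: joints at [1.214, 0.22, 1.526, -0, 1.395, -0.126], TCP at [142.972, 608.42, 303.9] pointing down, gripper open.
Joint ranges: [-2.98, 2.98], [-0.91, 2.08], [0.09, 2.57], [-1.24, 4.39], [0.2, 2.65], [-2.68, 2.68]. Speed limits (rad/s): [2.57, 2.57, 3.01, 3.14, 3.14, 3.14].

## Interface

Orientations are given as a unit quaternion [x, y, z, w].
In Python, from bench import readout, cams, finish_job, spotter gives the robot as it stands.
- The arm moves only by the tool apply_moves, never from a script. Its argument "targets" is one flat list of numbers, 7 for each row, row after row: the turn, a rotation vector about the tool's x, y, z in degrees, then the shift along the tool's x, y, z in m, then the opening, from 0 (shut) to 1 (fully open). In form: [rx, ry, rz, tx, ty, tz, hand, rx, ry, rz, tx, ty, tz, hand, ...]. A call has 1 to 8 rows; each row is the pose to reach, as a shift and turn from the pose commanded when the call began, along the tool's axes at that moment; what a row does not reach only later rows make up. A row lasts 1/8 s, in which the tool goes at most 62.5 mm and 10.7 degrees, less where a joint would pass 70% of its speed; a pose out of reach is approached as far as the arm can. A call with a gripper value outside its range is refused whole. The fingers move at their own pace and stop on an object; the grip force is fixed at half the most. Time passes only in rows, so rows that repeat a pose let the fingers close. It gives the time, the measured TCP pose, the force, the opening and the grip force at its end, in the units of the state.
- readout.sense(): the state, without advancing time (a new reading comes with each control period).
- cams.capture(name): name is "scene" or "top"; returns a dict with "image" (384x512x3 uint8, blue, green, red), "K" (3x3 intrinsics, pixels), "R" (3x3) and "t" (3): a world point X has camera coordinates R X + t. Camera axes: x right, y down, z forward; pixel columns grow to the right and rows downward; lengths in mm; the calibration is good to about 2 mm. A picture is of the moment at which its call begins. There is no depth.
- finish_job(): hands the job in; it is judged then, once.
Trained networks look in the newest picture that a camera, given by its name, has taken for a name from the list of things; names that differ only in an ending like _2 or _b are one class to them, and where a whole thing is asked for, a point or a joint stands for the part that bears it (a point fixed in the world has none). Each returns a list of dicts, best first, with "conf" (0 to 1); they miss things now and then, are a little off and sometimes report something else, mostly with a low value. They report only what shows in the picture. A call takes as long as a camera call.
- spotter.outline_of(camera, query): "pixels" (384x512 bool, what is visible of it) and "centre" ([column, row] in pixels, amid what is visible of it).
- spotter.tip_of(camera, query): "centre" ([column, row] in pixels: a listed point, or the origin of a listed thing).
The state is a dict: "clock": time; "q": joint angles; "joint_velocities": joint speeds; "effort": joint torques, N m; "tool_pos": TCP position; "tool_rot": TCP orientation; "wrist_force": force on the tool from outside, world axes, zero at the start; "torque": the same for the moment, N m; "finger_gap": opening from 0.0 (shut) to 1.0 (fully open); "grasp_force": force on a finger pad.
Only numpy, scipy, OpenCV 4.12 (cv2) and the standard library are available. Lean on these libraries where they do the work, as an engineer would, in place of code of your own. Each camera call takes 0.05 s, during which the arm holds its last target. There are 200 camera calls.

## Working session

There is one attempt and no reset: what is moved stays moved. The work goes in short steps, Python scripts to look and compute and a tool call to move; the robot and the scene stay as the last step left them, time stands still between calls to the robot, and variables do not carry over. Pictures are saved under pics/ and viewed, at most 10 in all, crops included, and the job is handed in when it is done.

Besides the shell and the picture viewer there is one more tool, called after "Call:" by a JSON object that holds its "api" and its "payload", one argument or row to a line. apply_moves: Moves the arm, as the interface text tells. Its arguments: {"type":"object","properties":{"targets":{"type":"array"}},"required":["targets"]}

```bash
mkdir -p pics; ls; cat > h.py <<'E'
import numpy as np, cv2
from bench import readout, cams, spotter
def pts(cam,names,fn='tip_of'):
    out={}
    for n in names:
        r=getattr(spotter,fn)(cam,n)
        out[n]=[(np.round(d['centre'],1).tolist(),round(d['conf'],2)) for d in r[:2]]
    return out
def ray(c,px):
    K,R,t=map(np.array,(c['K'],c['R'],c['t'])); 
    d=R.T@np.linalg.inv(K)@np.array([px[0],px[1],1.]); o=-R.T@t.ravel(); return o,d/np.linalg.norm(d)
def atz(c,px,z):
    o,d=ray(c,px); return o+d*(z-o[2])/d[2]
def tri(c1,p1,c2,p2):
    o1,d1=ray(c1,p1);o2,d2=ray(c2,p2)
    A=np.c_[d1,-d2]; s=np.linalg.lstsq(A,o2-o1,rcond=None)[0]
    a,b=o1+d1*s[0],o2+d2*s[1]; return (a+b)/2,np.linalg.norm(a-b)
def proj(c,X):
    p=np.array(c['R'])@np.array(X)+np.array(c['t']).ravel(); p=np.array(c['K'])@p; return p[:2]/p[2]
E
python3 - <<'E'
from h import *
s=cams.capture('scene');t=cams.capture('top')
cv2.imwrite('pics/a.png',np.vstack([s['image'],t['image']])[:, :]) if 0 else cv2.imwrite('pics/a.png',cv2.resize(np.hstack([s['image'],t['image']]),(800,300)))
N=['gauge_bore','gauge_notch','pin','pin_grip','pin_tip','gauge_foot','cap_top','gauge','spacer_low','spacer_high','thermostat_base','sensor_puck','pocket']
a=pts('scene',N);b=pts('top',N)
for n in N:
    print(n,a[n],b[n]); 
    if a[n] and b[n]: X,e=tri(s,a[n][0][0],t,b[n][0][0]); print('   ',X.round(1),round(e,1))
print(readout.sense())
for c in(s,t): print(-np.array(c['R']).T@np.array(c['t']).ravel())
E
```

```text
pics
gauge_bore [([274.5, 209.5], 0.96), ([189.5, 217.6], 0.33)] [([250.3, 211.7], 0.97)]
    [571.8  70.8  72.3] 5.2
gauge_notch [([244.4, 213.3], 0.71)] [([284.9, 208.0], 0.78)]
    [576.4   5.3  44.3] 7.9
pin [([303.2, 214.6], 0.62), ([274.7, 209.7], 0.54)] [([252.3, 206.1], 0.63)]
    [572.6  93.9  73. ] 53.3
pin_grip [([281.1, 188.9], 0.71)] [([254.6, 223.3], 0.51)]
    [546.3  65.6  99.5] 2.8
pin_tip [] []
gauge_foot [([281.0, 189.5], 0.63), ([298.8, 240.2], 0.62)] []
cap_top [([301.3, 216.4], 0.76)] [([221.1, 191.1], 0.52)]
    [609.5 130.3 102.8] 4.9
gauge [([267.0, 251.0], 0.8), ([189.8, 220.6], 0.58)] [([251.3, 192.2], 0.71)]
    [615.   74.5  11.3] 4.8
spacer_low [([294.7, 264.4], 0.68)] [([227.3, 194.3], 0.53)]
    [612.6 127.6   1.6] 4.0
spacer_high [([288.0, 301.7], 0.7)] [([210.7, 156.2], 0.68)]
    [699.3 159.2   7.3] 4.1
thermostat_base [([357.5, 304.9], 0.98)] [([172.0, 180.3], 0.82)]
    [647.  250.4  -0.9] 3.5
sensor_puck [([188.4, 218.2], 0.85), ([290.6, 302.5], 0.25)] [([327.2, 200.0], 0.73)]
    [598.  -97.4   8.6] 9.2
pocket [([222.6, 278.1], 0.62)] [([266.7, 
[... 158 characters left out ...]
00, -1.26102876e-01]), 'joint_velocities': array([-3.84800223e-04,  4.95439084e-05, -1.92488343e-04,  1.38409548e-04,
       -5.57553572e-04, -1.15655087e-03]), 'effort': array([ 2.06395132e-03, -4.96844530e+01, -3.89721107e+01, -1.70937265e-04,
        1.15360090e-03, -2.07236383e-06]), 'tool_pos': array([142.98394652, 608.41245291, 303.88001186]), 'tool_rot': array([ 1.15150678e-01,  9.93348036e-01, -1.22572397e-05, -4.93642264e-07]), 'wrist_force': array([ 0.09262192,  0.18394103, -0.35959686]), 'torque': array([ 0.0135212 , -0.01079648,  0.01113208]), 'grasp_force': 0.0, 'finger_gap': 0.9997257942966314}
[1149.6188807   334.27780877  518.81169605]
[536.58648358  47.01411446 823.0740523 ]
```

View pics/a.png

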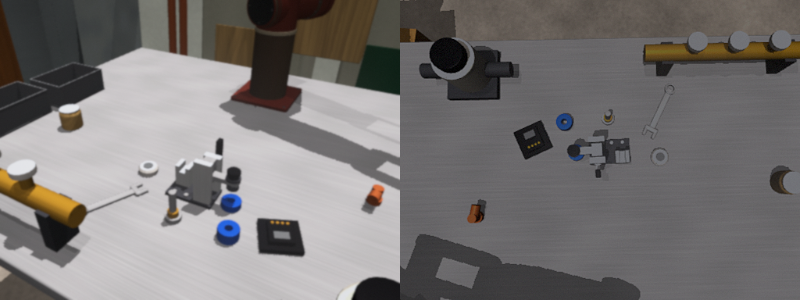

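The left (scene) picture shows the gauge around (200,180) with the pin handle up at (219,150), and the right (top) picture shows it at (605,150). I'll crop closer.

```bash
python3 - <<'E'
from h import *
s=cams.capture('scene');t=cams.capture('top')
a=cv2.resize(s['image'][160:320,210:340],None,fx=3.08,fy=3.08*.97,interpolation=cv2.INTER_CUBIC)
b=cv2.resize(t['image'][160:240,200:310],None,fx=3.64,fy=3.64,interpolation=cv2.INTER_CUBIC)
b=cv2.resize(t['image'][145:245,205:310],(400,381),interpolation=cv2.INTER_CUBIC)
H=500;o=np.zeros((H,800,3),np.uint8);o[:min(H,a.shape[0]),:400]=a[:H,:400];o[:381,400:]=b
cv2.imwrite('pics/b.png',o)
E
```

```text
(no output)
```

View pics/b.png

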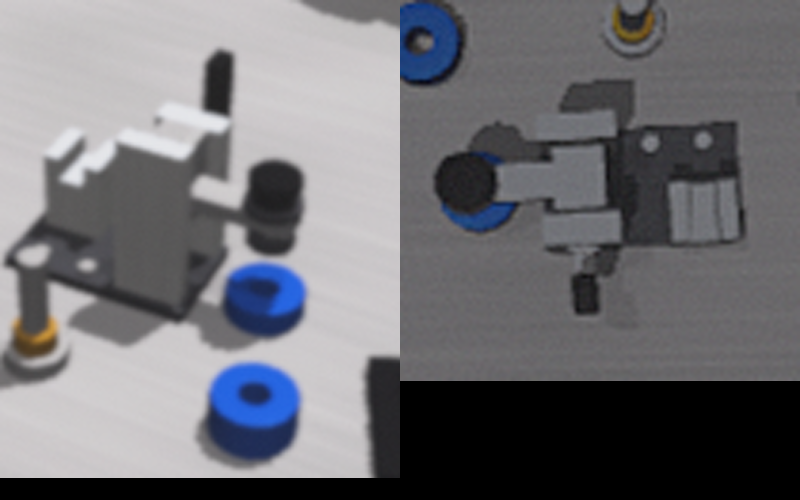

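The right crop shows the gauge from above: cap (466,183), front plate bottom edge (543,247)–(620,241), notch block (670–743,180–243). The low (thinner) spacer is under the foot, and the yaw is about +4°. Next I'll fit the gauge pose.

```bash
cat > fit.py <<'E'
from h import *
from scipy.optimize import least_squares
s=cams.capture('scene');t=cams.capture('top')
T=lambda p:(205+(p[0]-400)/3.81,145+p[1]/3.81)
# (cam, pixel, gauge point or name, weight)
O=[(t,T((466,183)),(0,60,96),1),(t,T((543,240)),(-36,20,98),1),(t,T((620,235)),(-36,-20,98),1),
(t,T((543,212)),(-20,20,98),1),(t,T((620,208)),(-20,-20,98),1),
(t,T((673,242)),('n',-47,60),1),(t,T((743,238)),('n',-83,60),1),(t,T((669,182)),('m',-47,60),1),(t,T((736,177)),('m',-83,60),1),
(s,(210+275/3.08,160+172/2.99),(0,60,96),1),
(s,(274.5,209.5),(-36,0,75),1),(t,(250.3,211.7),(-36,0,75),1),(s,(281.1,188.9),(-62,0,105),1),(t,T((586,283)),(-62,0,120),1),
(s,(244.4,213.3),('n',-65,45),1),(t,(284.9,208),('n',-65,45),1),(t,(251.3,192.2),(0,0,0),.5),(s,(267,251),(0,0,0),.5)]
def pt(p,g):
    x,y,z=g; x={'n':p[3],'m':p[3]+32}.get(x,x)
    c,n=np.cos(p[2]),np.sin(p[2]); return np.array([p[0]+c*x-n*y,p[1]+n*x+c*y,z])
def res(p): return np.concatenate([w*(proj(c,pt(p,g))-np.array(px)) for c,px,g,w in O])
if __name__=='__main__':
    r=least_squares(res,[610,72,.08,-36],loss='soft_l1'); p=r.x
    print(p.round(3)); print(res(p).reshape(-1,2).round(1).tolist())
    for k,g in dict(grip=(-62,0,105),bore=(-36,0,75),notch=('n',-65,45),cap=(0,60,96)).items(): print(k,pt(p,g).round(1))
E
python3 fit.py
```

```text
[ 6.11979e+02  6.93070e+01  5.20000e-02 -3.77680e+01]
[[-1.4, -0.8], [-0.1, 1.1], [0.2, 0.9], [-0.6, 0.2], [-0.4, -0.2], [-0.4, -0.0], [-1.3, -0.3], [-0.6, 0.2], [-0.7, 0.2], [-0.3, 1.9], [-1.3, -0.5], [2.7, -2.8], [-1.3, -1.6], [-0.5, 2.2], [-3.8, -0.6], [-0.3, 0.2], [0.8, 1.1], [-1.7, 1.4]]
grip [550.1  66.1 105. ]
bore [576.   67.4  75. ]
notch [577.6   2.4  45. ]
cap [608.9 129.2  96. ]
```

Call:
{"api": "apply_moves", "payload": {
  "targets": [0,0,-16.5,-0.52,-0.4345,0.06,1,0,0,-16.5,-0.52,-0.4345,0.06,1,0,0,-16.5,-0.52,-0.4345,0.06,1,0,0,-16.5,-0.52,-0.4345,0.06,1,0,0,-16.5,-0.52,-0.4345,0.06,1,0,0,-16.5,-0.52,-0.4345,0.06,1,0,0,-16.5,-0.52,-0.4345,0.06,1,0,0,-16.5,-0.52,-0.4345,0.06,1]
}}

```text
clock: 2.6
tool_pos: [442.7, 208.8, 260.2]
tool_rot: [-0.029, 1.0, 0.0, 0.001]
wrist_force: [2.2, 1.0, 0.1]
finger_gap: 1.001
grasp_force: 0.0
```

Call:
{"api": "apply_moves", "payload": {
  "targets": [0,0,0,-0.099,-0.149,0.045,1,0,0,0,-0.099,-0.149,0.045,1,0,0,0,-0.099,-0.149,0.045,1,0,0,0,-0.099,-0.149,0.045,1,0,0,0,-0.099,-0.149,0.045,1]
}}

```text
clock: 3.22
tool_pos: [548.8, 67.4, 214.7]
tool_rot: [-0.028, 1.0, 0.0, -0.0]
wrist_force: [-0.1, 0.3, -0.2]
finger_gap: 1.0
grasp_force: 0.0
```

```bash
python3 - <<'E'
from h import *
s=cams.capture('scene');t=cams.capture('top')
st=readout.sense();print(st['clock'],st['tool_pos'],st['tool_rot'])
a=pts('scene',['pin_grip','pin','gauge_bore']);print(a)
p=st['tool_pos'];print(proj(s,p+[0,0,-54]),proj(t,p+[0,0,-54]))
for z in(90,105,120):print(proj(s,[p[0],p[1],z]))
cv2.imwrite('pics/c.png',np.hstack([cv2.resize(c,(400,400),interpolation=cv2.INTER_CUBIC) for c in (s['image'][120:250,210:340],t['image'][150:280,190:320])]))
E
```

```text
3.325 [548.66823528  68.42565487 215.26716052] [-2.91805657e-02  9.99574131e-01  1.41193649e-04  1.79391363e-04]
{'pin_grip': [([281.0, 188.1], 0.65)], 'pin': [([275.3, 209.0], 0.72)], 'gauge_bore': [([275.4, 207.2], 0.88), ([283.4, 187.7], 0.57)]}
[282.88436344 159.04986405] [251.38819577 221.85391102]
[280.92577746 194.45363168]
[281.32153512 187.29984205]
[281.72581749 179.99195791]
```

View pics/c.png

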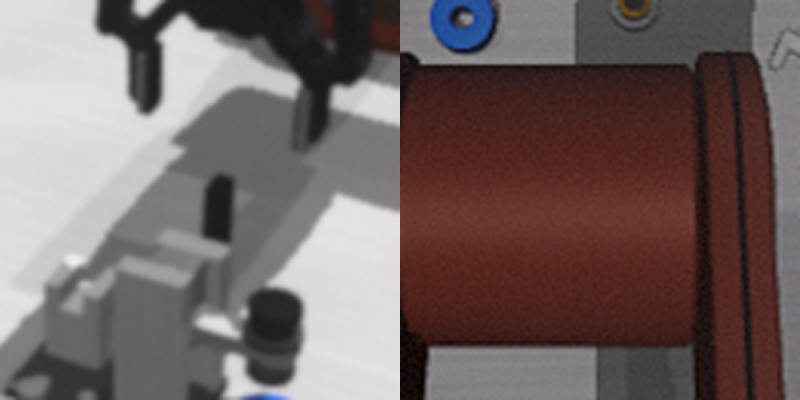

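The left crop shows the handle top at (220,178), between the open fingers and slightly nearer the far one. The top view is blocked by the arm. Now descending.

Call:
{"api": "apply_moves", "payload": {
  "targets": [0,0,0,-0.001,-0.0015,0.03,1,0,0,0,-0.001,-0.0015,0.056,1,0,0,0,-0.001,-0.0015,0.056,1,0,0,0,-0.001,-0.0015,0.056,1]
}}

```text
clock: 3.98
tool_pos: [550.6, 66.4, 160.0]
tool_rot: [-0.029, 1.0, -0.0, 0.001]
wrist_force: [0.5, -0.3, 0.1]
finger_gap: 1.0
grasp_force: 0.0
```

```bash
python3 - <<'E'
from h import *
s=cams.capture('scene')
st=readout.sense();print(st['clock'],st['tool_pos'],st['tool_rot'],st['wrist_force'])
cv2.imwrite('pics/d.png',cv2.resize(s['image'][110:240,200:340],(800,743),interpolation=cv2.INTER_CUBIC)[:600])
E
```

```text
4.025 [550.94805065  66.30022968 160.46644313] [-2.88569681e-02  9.99582814e-01 -5.44230598e-05  1.21224084e-03] [ 0.43824223 -0.40462116  0.19131015]
```

View pics/d.png

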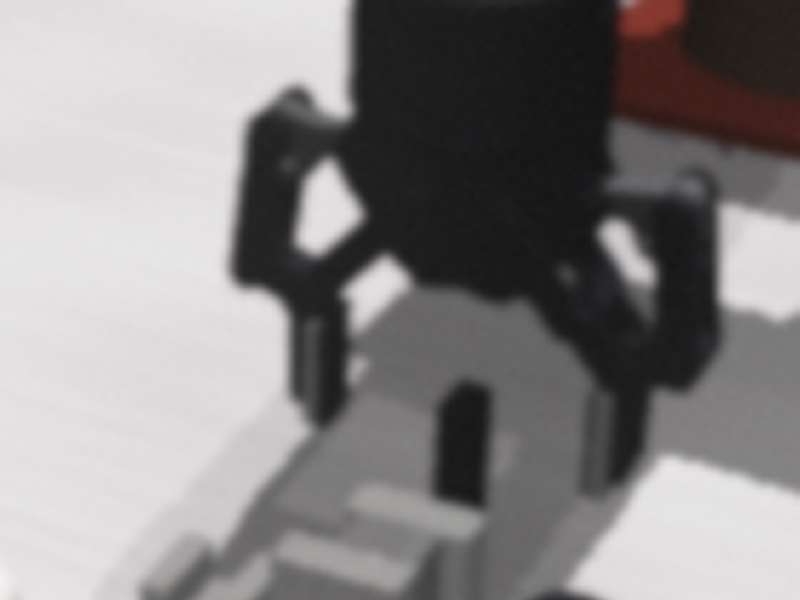

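The handle (463,440) sits midway between the pads (about 330 and 590), so I'll close the gripper.

Call:
{"api": "apply_moves", "payload": {
  "targets": [0,0,0,0,0,0,0.3,0,0,0,0,0,0,0,0,0,0,0,0,0,0,0,0,0,0,0,0,0,0,0,0,0,0,0,0,0,0,0,0,0,0,0]
}}

```text
clock: 4.78
tool_pos: [550.1, 65.8, 159.0]
tool_rot: [-0.029, 1.0, -0.0, -0.0]
wrist_force: [-2.0, -1.4, 2.4]
finger_gap: 0.127
grasp_force: 58.7
```

Call:
{"api": "apply_moves", "payload": {
  "targets": [0,0,0,0.005,0,0,0,0,0,0,0.01,0,0,0,0,0,0,0.015,0,0,0,0,0,0,0.02,0,0,0]
}}

```text
clock: 5.28
tool_pos: [529.8, 64.9, 158.9]
tool_rot: [-0.029, 1.0, 0.0, 0.0]
wrist_force: [1.2, -0.2, 0.7]
finger_gap: 0.133
grasp_force: 58.6
```

Call:
{"api": "apply_moves", "payload": {
  "targets": [0,0,0,0.01,0,0,0,0,0,0,0.02,0,0,0,0,0,0,0.03,0,0,0,0,0,0,0.04,0,0,0,0,0,0,0.045,0,0,0,0,0,0,0.045,0,0,0]
}}

```text
clock: 6.02
tool_pos: [484.7, 62.3, 158.7]
tool_rot: [-0.029, 1.0, 0.0, -0.0]
wrist_force: [0.2, -0.8, -0.0]
finger_gap: 0.131
grasp_force: 58.4
```

```bash
python3 - <<'E'
from h import *
s=cams.capture('scene')
st=readout.sense();print(st['clock'],st['tool_pos'],st['tool_rot'],st['wrist_force'])
print(pts('scene',['pin_tip','pin','gauge_notch','gauge_bore']))
cv2.imwrite('pics/e.png',cv2.resize(s['image'][140:260,210:340],(650,600),interpolation=cv2.INTER_CUBIC))
E
```

```text
6.075 [485.144714    62.24941391 158.85068013] [-2.85719503e-02  9.99591738e-01 -1.39875198e-05  2.65793029e-05] [ 0.41610479  0.59890459 -0.5401453 ]
{'pin_tip': [([274.3, 203.2], 0.85), ([289.9, 302.5], 0.31)], 'pin': [([286.6, 189.5], 0.58)], 'gauge_notch': [([244.0, 213.0], 0.74)], 'gauge_bore': [([274.6, 206.6], 0.69)]}
```

View pics/e.png

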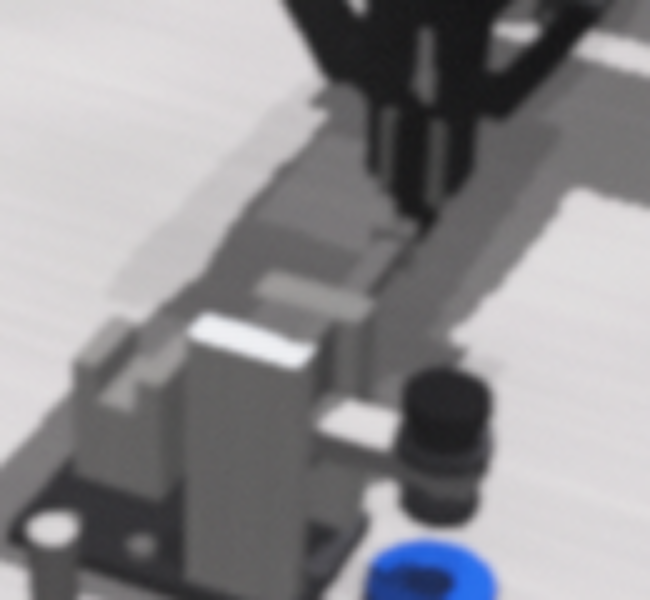

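The pin is drawn clear of the plate (shank tip near (375,270)) and is held level. The notch's rear floor edge shows at (122,402). I'll check the predicted notch projection against this view.

```bash
python3 - <<'E'
from fit import *
r=least_squares(res,[610,72,.08,-36],loss='soft_l1'); 
f=lambda px:((px-np.array([210,140]))*5).round(0)
for p in (r.x,[551+62*.9983,65.8+62*.058,.058,-37]):
    print(np.round(p,3))
    for g in [('m',-65,45),('m',-83,60),('m',-47,60),('n',-83,60),(0,60,96),(-20,20,98),(-36,20,98)]: print(g,f(proj(s,pt(p,g))))
X=np.array([485,62.2,105-.0]); print('tip pred', f(proj(s,X+76*np.array([.998,.058,0])-[0,0,30])))
E
```

```text
[ 6.11979e+02  6.93070e+01  5.20000e-02 -3.77680e+01]
('m', -65, 45) [112. 410.]
('m', -83, 60) [ 67. 363.]
('m', -47, 60) [157. 390.]
('n', -83, 60) [109. 317.]
(0, 60, 96) [445. 397.]
(-20, 20, 98) [355. 329.]
(-36, 20, 98) [373. 305.]
[ 6.12895e+02  6.93960e+01  5.80000e-02 -3.70000e+01]
('m', -65, 45) [110. 413.]
('m', -83, 60) [ 64. 366.]
('m', -47, 60) [155. 393.]
('n', -83, 60) [106. 320.]
(0, 60, 96) [445. 398.]
(-20, 20, 98) [353. 330.]
(-36, 20, 98) [371. 306.]
tip pred [333. 323.]
```

Call:
{"api": "apply_moves", "payload": {
  "targets": [0,0,0,0,-0.03,0,0,0,0,0,0,-0.065,0,0,0,0,0,-0.02,-0.065,0.003,0,0,0,0,-0.045,-0.065,0.005,0,0,0,0,-0.059,-0.065,0.005,0,0,0,0,-0.059,-0.065,0.005,0]
}}

```text
clock: 7.12
tool_pos: [548.4, 0.8, 153.8]
tool_rot: [-0.029, 1.0, -0.0, -0.0]
wrist_force: [0.4, -0.1, -0.9]
finger_gap: 0.134
grasp_force: 58.6
```

```bash
python3 - <<'E'
from h import *
s=cams.capture('scene')
st=readout.sense();print(st['clock'],st['tool_pos'],st['tool_rot'],st['wrist_force'],st['finger_gap'])
print(pts('scene',['pin_tip','pin','gauge_notch']))
cv2.imwrite('pics/f.png',cv2.resize(s['image'][170:260,200:290],(600,600),interpolation=cv2.INTER_CUBIC))
E
```

```text
7.175 [547.59775513   0.91807855 153.59480913] [-2.88091211e-02  9.99584806e-01  4.01904034e-05 -4.97674842e-04] [-0.16281628  0.43702034 -0.84223064] 0.13203390490046496
{'pin_tip': [([228.6, 215.6], 0.93), ([275.5, 209.3], 0.38)], 'pin': [([276.9, 207.4], 0.6), ([240.7, 200.4], 0.56)], 'gauge_notch': [([244.2, 211.3], 0.78), ([357.0, 304.1], 0.28)]}
```

View pics/f.png

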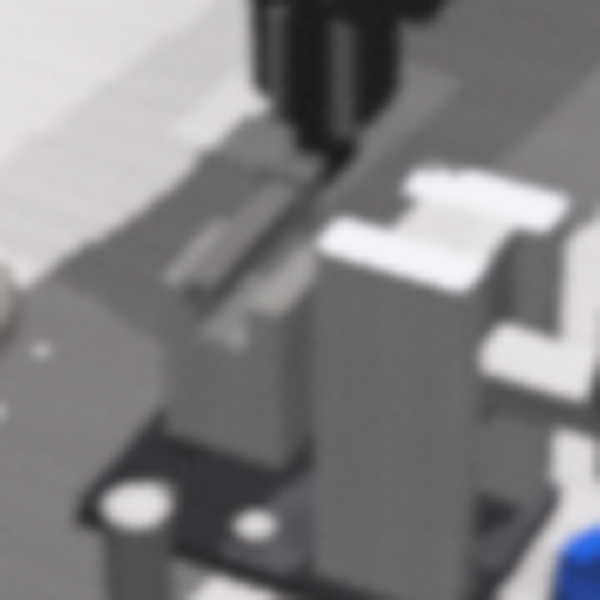

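The shank (dark end near (190,300)) hovers over the block, and the notch's rear floor edge is near (227,337). I'll compare its lateral offset with the ideal.

```bash
python3 - <<'E'
from fit import *
p=[612.9,69.4,.058,-37]
P=lambda x,y,z:proj(s,pt(p,(-37+x,-65+y,z)))
ref=P(32,0,45)
for x in(40,45,50):
  for z in (68,70,72): print(x,z,((P(x,0,z)-ref)*6.667+np.array([227,337])).round())
b=P(45,0,70);print('per mm',((P(46,0,70)-b)*6.667).round(1),((P(45,1,70)-b)*6.667).round(1),((P(45,0,71)-b)*6.667).round(1))
E
```

```text
40 68 [211. 283.]
40 70 [211. 277.]
40 72 [211. 270.]
45 68 [202. 293.]
45 70 [202. 287.]
45 72 [202. 281.]
50 68 [193. 303.]
50 70 [193. 297.]
50 72 [193. 291.]
per mm [-1.8  2. ] [3.4 1. ] [-0.1 -3.1]
```

Call:
{"api": "apply_moves", "payload": {
  "targets": [0,0,0,0.004,0,0,0,0,0,0,0.004,0,0.005,0,0,0,0,0.004,0,0.009,0,0,0,0,0.004,0,0.013,0,0,0,0,0.004,0,0.013,0]
}}

```text
clock: 8.05
tool_pos: [543.5, 0.6, 140.2]
tool_rot: [-0.029, 1.0, 0.0, -0.001]
wrist_force: [-1.4, -0.7, -1.7]
finger_gap: 0.134
grasp_force: 58.6
```

Call:
{"api": "apply_moves", "payload": {
  "targets": [0,0,0,0,0,0.003,0,0,0,0,0,0,0.005,0,0,0,0,0,0,0.006,0,0,0,0,0,0,0.006,0]
}}

```text
clock: 8.55
tool_pos: [543.8, 0.5, 134.8]
tool_rot: [-0.029, 1.0, 0.0, -0.0]
wrist_force: [-0.8, 0.0, -0.5]
finger_gap: 0.129
grasp_force: 58.6
```

```bash
python3 - <<'E'
from h import *
s=cams.capture('scene')
st=readout.sense();print(st['clock'],st['tool_pos'],st['wrist_force'],st['torque'])
print(pts('scene',['pin_tip','pin']))
cv2.imwrite('pics/g.png',cv2.resize(s['image'][170:260,200:290],(600,600),interpolation=cv2.INTER_CUBIC))
E
```

```text
8.6 [5.43862644e+02 4.88041950e-01 1.34880239e+02] [ 0.15807883  0.71001213 -1.11182688] [-0.00397364  0.03280662 -0.04001711]
{'pin_tip': [([228.1, 220.5], 0.51)], 'pin': [([289.5, 304.9], 0.71), ([274.2, 207.1], 0.34)]}
```

View pics/g.png

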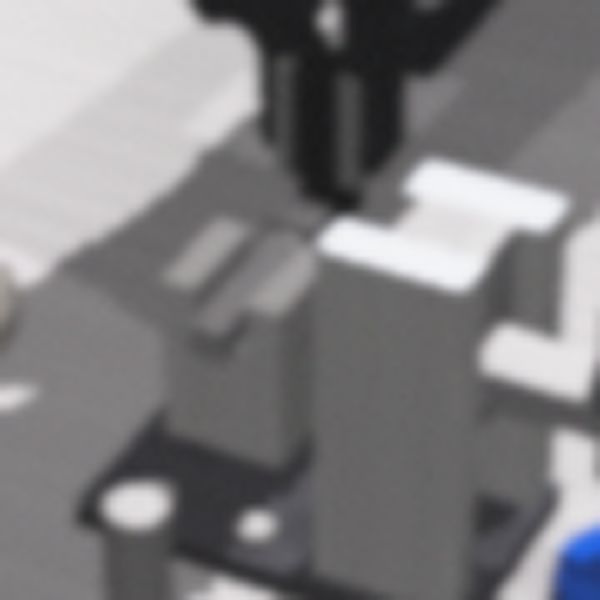

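The shank lies inside the notch, its end at about (215,330), and isn't touching the floor yet. I'll lower until there is contact.

Call:
{"api": "apply_moves", "payload": {
  "targets": [0,0,0,0,0,0.001,0,0,0,0,0,0,0.0015,0,0,0,0,0,0,0.0015,0]
}}

```text
clock: 9.07
tool_pos: [544.0, 0.5, 133.9]
tool_rot: [-0.029, 1.0, -0.0, 0.0]
wrist_force: [-2.9, -0.4, 4.2]
finger_gap: 0.133
grasp_force: 59.6
```

```bash
python3 - <<'E'
from fit import *
I=s['image'][190:245,220:270].astype(float)
I=np.clip((I-20)*1.9,0,255).astype(np.uint8)
I=cv2.resize(I,None,fx=10,fy=10,interpolation=cv2.INTER_LANCZOS4)
p=[612.9,69.4,.058,-37]
for x in (-9,-4,1):
  for nm,g in(('tip top',(x+50,-65,55)),('tipbot',(x+50,-65,45)),('rearfloor',(32,-65,45))):
    print(x,nm,((proj(s,pt(p,(g[0]-37,g[1],g[2])))-[220,190])*10).round())
cv2.imwrite('pics/k.png',I)
E
```

```text
-9 tip top [ 94. 309.]
-9 tipbot [ 95. 354.]
-9 rearfloor [119. 327.]
-4 tip top [ 81. 324.]
-4 tipbot [ 82. 370.]
-4 rearfloor [119. 327.]
1 tip top [ 67. 340.]
1 tipbot [ 69. 386.]
1 rearfloor [119. 327.]
```

View pics/k.png

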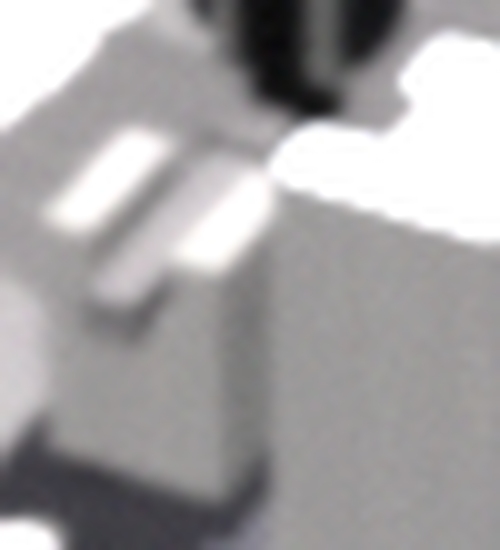

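The shank lies in the notch with its end at (118,303). I estimate pin x at about -7 mm, lying towards the +y wall. I'll nudge it 3 mm in and 1 mm sideways, then release.

Call:
{"api": "apply_moves", "payload": {
  "targets": [0,0,0,-0.0015,-0.001,-0.0003,0,0,0,0,-0.003,-0.001,-0.0003,0,0,0,0,-0.003,-0.001,-0.0003,0,0,0,0,-0.003,-0.001,-0.0003,0.25,0,0,0,-0.003,-0.001,-0.0003,0.5,0,0,0,-0.003,-0.001,-0.0003,0.5]
}}

```text
clock: 9.93
tool_pos: [546.8, -0.3, 133.4]
tool_rot: [-0.029, 1.0, 0.0, -0.0]
wrist_force: [-0.1, 0.5, -0.4]
finger_gap: 0.499
grasp_force: 0.0
```

Call:
{"api": "apply_moves", "payload": {
  "targets": [0,0,0,0,0,-0.03,0.6,0,0,0,0,0,-0.08,0.6,0,0,0,0,0,-0.12,0.6,0,0,0,0.12,0.15,-0.12,0,0,0,0,0.12,0.15,-0.12,0,0,0,0,0.12,0.15,-0.12,0,0,0,0,0.12,0.15,-0.12,0]
}}

```text
clock: 10.8
tool_pos: [416.1, 144.9, 253.4]
tool_rot: [-0.031, 1.0, 0.0, -0.0]
wrist_force: [-0.5, -0.3, -0.8]
finger_gap: -0.003
grasp_force: 0.0
```

```bash
python3 - <<'E'
from h import *
s=cams.capture('scene');t=cams.capture('top')
st=readout.sense();print(st['clock'],st['tool_pos'],st['tool_rot'],st['wrist_force'],st['finger_gap'])
N=['pin_tip','pin','pin_grip','gauge_notch','cap_top']
print(pts('scene',N),pts('top',N))
cv2.imwrite('pics/m.png',np.hstack([cv2.resize(c,(400,400),interpolation=cv2.INTER_CUBIC) for c in (s['image'][160:260,210:310],t['image'][150:250,205:305])]))
E
```

```text
10.9 [418.32159947 143.14689644 253.91800857] [-2.96378932e-02  9.99560527e-01 -8.73260364e-05  5.84144156e-04] [-0.00443421  0.14965301  0.3208575 ] 0.0012103418157610132
{'pin_tip': [([228.5, 224.4], 0.76)], 'pin': [([238.5, 209.3], 0.83)], 'pin_grip': [([250.5, 187.5], 0.73)], 'gauge_notch': [([241.7, 212.4], 0.69)], 'cap_top': [([299.0, 217.4], 0.78), ([296.2, 263.6], 0.35)]} {'pin_tip': [([283.8, 185.7], 0.57)], 'pin': [([284.4, 210.9], 0.58)], 'pin_grip': [([288.2, 221.5], 0.53)], 'gauge_notch': [([284.4, 208.6], 0.72)], 'cap_top': [([222.6, 190.5], 0.56)]}
```

View pics/m.png

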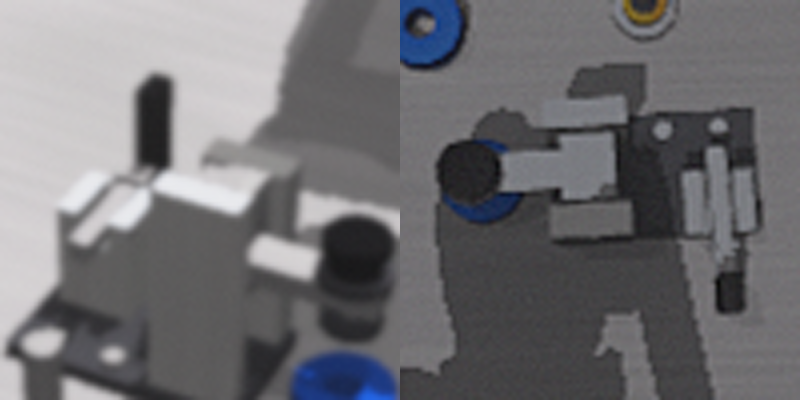

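The pin stands upright and centred in the notch, in both views (handle (154,120) and (730,293)). Next is the cap. I'll turn the gripper 90° so the knuckles clear the column.

```bash
python3 - <<'E'
from h import *
s=cams.capture('scene');t=cams.capture('top')
print(readout.sense()['q'].round(2))
print(tri(s,(210+356/4,160+231/4),t,(205+70/4,150+171/4)), atz(t,(222.5,192.75),96),atz(t,(222.6,190.5),96),atz(s,(299,217.6),96))
r,=spotter.outline_of('top','thermostat_base')[:1]; print(r['centre'])
E
```

```text
[ 0.15 -0.19  2.04 -0.    1.29 -1.48]
(array([607.22891299, 127.03411159,  97.47243933]), np.float64(2.4200687833502363)) [607.84431831 126.0771762   96.        ] [612.2682964  125.83561443  96.        ] [604.3805608  127.22128523  96.        ]
[329.5, 203.1]
```

Call:
{"api": "apply_moves", "payload": {
  "targets": [0,0,90,-0.189,-0.0265,0.03,0,0,0,90,-0.189,-0.0265,0.03,0,0,0,90,-0.189,-0.0265,0.03,0,0,0,90,-0.189,-0.0265,0.03,0,0,0,90,-0.189,-0.0265,0.03,0,0,0,90,-0.189,-0.0265,0.03,0,0,0,90,-0.189,-0.0265,0.03,0,0,0,90,-0.189,-0.0265,0.03,0]
}}

```text
clock: 12.55
tool_pos: [608.7, 127.0, 223.4]
tool_rot: [0.663, 0.749, -0.0, -0.0]
wrist_force: [0.6, 0.1, -0.3]
finger_gap: -0.001
grasp_force: 0.0
```

Call:
{"api": "apply_moves", "payload": {
  "targets": [0,0,0,0,0,0.03,0,0,0,0,0,0,0.05,0,0,0,0,0,0,0.058,0,0,0,0,0,0,0.064,0,0,0,0,0,0,0.064,0]
}}

```text
clock: 13.18
tool_pos: [608.9, 127.0, 159.9]
tool_rot: [0.66, 0.751, 0.0, 0.0]
wrist_force: [-0.7, 0.3, 0.9]
finger_gap: 0.001
grasp_force: 0.6
```

Call:
{"api": "apply_moves", "payload": {
  "targets": [0,0,0,0,0,0.005,0,0,0,0,0,0,0.01,0,0,0,0,0,0,0.015,0,0,0,0,0,0,0.019,0,0,0,0,0,0,0.022,0,0,0,0,0,0,0.025,0,0,0,0,0,0,0.025,0]
}}

```text
clock: 14.05
tool_pos: [608.9, 126.9, 134.7]
tool_rot: [0.66, 0.751, 0.0, 0.0]
wrist_force: [1.0, 0.1, 3.9]
finger_gap: 0.0
grasp_force: 1.7
```

Call:
{"api": "apply_moves", "payload": {
  "targets": [0,0,0,0,0,0.002,0,0,0,0,0,0,0.004,0,0,0,0,0,0,0.004,0]
}}

```text
clock: 14.42
tool_pos: [608.9, 126.9, 131.0]
tool_rot: [0.66, 0.751, 0.0, 0.0]
wrist_force: [-0.1, 0.3, 6.6]
finger_gap: -0.003
grasp_force: 2.9
```

```bash
python3 - <<'E'
from h import *
s=cams.capture('scene');st=readout.sense();print(st['clock'],st['tool_pos'],st['wrist_force'])
a=s['image'][180:280,220:320];cv2.imwrite('pics/p.png',cv2.resize(a,(600,600),interpolation=cv2.INTER_CUBIC))
E
```

```text
14.475 [608.90602705 126.93116969 131.01938685] [-0.26643322  0.256939    6.20365776]
```

View pics/p.png

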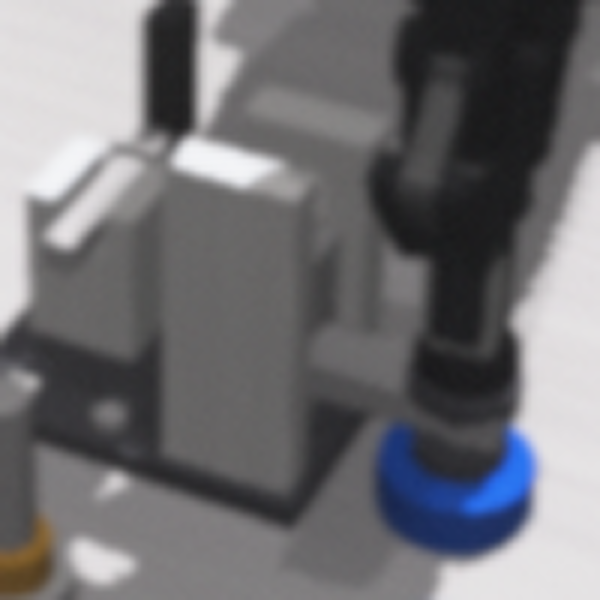

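The foot sits on the low spacer (455,450), the force is about 6.4 N, and the pin is still parked. I'll hold for a second, then rise.

Call:
{"api": "apply_moves", "payload": {
  "targets": [0,0,0,0,0,0.001,0,0,0,0,0,0,0.001,0,0,0,0,0,0,0.001,0,0,0,0,0,0,0.001,0,0,0,0,0,0,0.001,0,0,0,0,0,0,0.001,0,0,0,0,0,0,0.001,0,0,0,0,0,0,0.001,0]
}}

```text
clock: 15.48
tool_pos: [608.9, 126.9, 130.2]
tool_rot: [0.66, 0.751, 0.0, 0.0]
wrist_force: [0.1, -0.2, 6.6]
finger_gap: 0.003
grasp_force: 3.2
```

Call:
{"api": "apply_moves", "payload": {
  "targets": [0,0,0,0,0,-0.008,0,0,0,0,0,0,-0.016,0,0,0,0,0,0,-0.026,0,0,0,0,0,0,-0.036,0,0,0,0,0,0,-0.06,0,0,0,0,0,0,-0.1,0,0,0,0,0,0,-0.12,0,0,0,0,0,0,-0.12,0]
}}

```text
clock: 16.48
tool_pos: [609.5, 127.0, 251.4]
tool_rot: [0.66, 0.751, 0.001, 0.001]
wrist_force: [-0.9, -0.2, -0.1]
finger_gap: -0.001
grasp_force: 0.0
```

```bash
python3 - <<'E'
from h import *
s=cams.capture('scene');st=readout.sense();print(st['clock'],st['tool_pos'],st['wrist_force'])
print(pts('scene',['cap_top','pin_grip','pin_tip','pin']))
E
```

```text
16.525 [608.61174498 126.94056652 249.51362155] [ 0.05331284  0.22868428 -0.88208881]
{'cap_top': [([302.6, 220.3], 0.81)], 'pin_grip': [([250.2, 189.1], 0.85)], 'pin_tip': [([227.0, 223.3], 0.56)], 'pin': [([240.3, 208.6], 0.78)]}
```

Call:
{"api": "apply_moves", "payload": {
  "targets": [0,0,0,0,0,-0.05,0,0,0,0,0,0,-0.05,0,0,0,0,0,0,-0.05,0,0,0,0,0,0,-0.05,0]
}}

```text
clock: 17.23
tool_pos: [608.0, 126.8, 297.6]
tool_rot: [0.66, 0.751, -0.001, -0.001]
wrist_force: [-0.3, -0.6, -0.9]
finger_gap: 0.001
grasp_force: 0.0
```

```bash
python3 - <<'E'
from h import *
s=cams.capture('scene')
print(pts('scene',['cap_top','gauge_foot']),readout.sense()['wrist_force'])
g=s['image'].max(2)
for col in (297,300): print(g[206:250,col].tolist())
old=cv2.imread('pics/b.png')  # old crop of the first view
for col in (297,300): print([int(old[int((r+.5-160)*2.99),int((col+.5-210)*3.08)].max()) for r in range(206,250)])
E
```

```text
{'cap_top': [([301.1, 218.3], 0.64)], 'gauge_foot': [([295.4, 240.9], 0.49), ([355.0, 308.8], 0.24)]} [-0.01926658 -0.5897997   0.4202259 ]
[100, 99, 99, 98, 98, 94, 87, 68, 44, 32, 33, 32, 33, 33, 34, 34, 35, 33, 32, 31, 29, 28, 30, 32, 38, 45, 47, 47, 50, 59, 73, 76, 75, 67, 56, 50, 49, 48, 63, 120, 184, 211, 220, 221]
[99, 100, 99, 99, 97, 95, 86, 67, 44, 37, 36, 37, 39, 40, 40, 39, 40, 37, 34, 30, 31, 30, 29, 31, 38, 46, 50, 48, 50, 61, 72, 78, 77, 68, 56, 53, 48, 47, 65, 125, 184, 210, 219, 223]
[200, 201, 201, 199, 197, 195, 183, 141, 83, 51, 42, 42, 43, 43, 42, 41, 41, 40, 36, 34, 33, 32, 34, 35, 39, 47, 49, 47, 49, 59, 68, 72, 71, 62, 52, 49, 47, 47, 59, 113, 170, 196, 203, 206]
[199, 201, 202, 199, 198, 196, 182, 139, 83, 51, 44, 42, 45, 42, 43, 43, 42, 39, 35, 34, 36, 34, 33, 34, 39, 46, 50, 48, 47, 57, 68, 71, 71, 64, 53, 48, 46, 47, 61, 116, 170, 197, 204, 209]
```

The cap edge profile matches the start picture, so the slide is fully back up. Handing in.

```bash
python3 -c "
from bench import finish_job
print(finish_job())"
```

```text
the job is handed in; nothing more can be done
None
```

I drew the pin and parked it upright in the notch, released it, pressed the cap until the foot sat on the low (18 mm) spacer and held it there over 1 s at about 6.5 N, then let the slide spring back up; I handed the job in at about 17 s, and no verdict came back.

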